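Open the wax jar in the bench jig

ROBOT

A 6-joint arm with a two-finger parallel gripper is mounted at the origin on the work surface. World frame = base frame: x ahead of the robot, y to its left, z up, the work surface at z = 0. Lengths are in m, angles in rad, forces in N, time in s.
With the tool pointing down it reaches from about 0.225 to 0.875 m from the base axis. Payload 3.4 kg.
Tool frame: the origin (TCP) lies at the very end of the fingers, on their centre line; the grasp point (between the pads) lies 19 mm behind it; z points along the fingers, y is the line along which they close (so a half turn about z gives the same grasp; the last joint's range is limited). The gripper opens to 85 mm and grips with 20 to 120 N. Pads are 22 mm wide; open, the fingers measure 114 mm over their backs; the gripper's body (76 mm by 85 mm) begins 54 mm behind the grasp point. The pads swing forward as they close: fully open they stand 13 mm farther back than shut.
Start: joints at [-1.237, 0.276, 1.505, -0, 1.361, -0.121], TCP at [0.253, -0.517, 0.231] pointing down, gripper open.
Joint ranges: [-2.89, 2.89], [-0.75, 2.08], [0.22, 2.7], [-1.18, 4.32], [0.11, 2.71], [-2.7, 2.7]. Speed limits (rad/s): [2.57, 2.57, 3.14, 3.14, 3.14, 3.14].

INTERFACE

Orientations are given as a unit quaternion [w, x, y, z].
In Python, from rig import manip, eyes gives the robot as it stands.
- The arm moves only by the tool servo_tool, never from a script. Its argument "series" is text: rows parted by semicolons, each of 7 numbers parted by spaces: the shift along the tool's x, y, z in m, then the turn, a rotation vector about the tool's x, y, z in degrees, then the closure, from 0 (fully open) to 1 (shut). In form: dx dy dz ax ay az fingers; .... A call has 1 to 5 rows; each row is the pose to reach, as a shift and turn from the pose commanded when the call began, along the tool's axes at that moment; what a row does not reach only later rows make up. A row lasts 1/10 s, in which the tool goes at most 50 mm and 8.59 degrees, less where a joint would pass 70% of its speed; a pose out of reach is approached as far as the arm can. A call with a gripper value outside its range is refused whole. The fingers move at their own pace and stop on an object; "squeeze" is the grip in N (left out, the last holds). Time passes only in rows, so rows that repeat a pose let the fingers close. It gives the time, the measured TCP pose, the force, the opening and the grip force at its end, in the units of the state.
- manip.get_state(): the state, without advancing time (a new reading comes with each control period).
- eyes.get_image(name): name is "scene" or "top" or "wrist"; returns the picture (400x640x3 uint8, red, green, blue); there is no depth.
- eyes.camera_info(name): a dict with "fx", "fy", "cx", "cy" (pixels), "eye" and "orientation" of the camera in the world. Camera axes: x right, y down, z forward; pixel columns grow to the right and rows downward; lengths in m; the calibration is good to about 2 mm. A picture is of the moment at which its call begins: read the wrist's pose just before it. camera_info takes no time and is no camera call; for the wrist camera it gives the pose at the moment of the call.
- manip.sign_off(): hands the job in; it is judged then, once.
The state is a dict: "clock": time; "qpos": joint angles; "qd": joint speeds; "effort": joint torques, N m; "position": TCP position; "ee_rot": TCP orientation; "contact_force": force on the tool from outside, world axes, zero at the start; "moment": the same for the moment, N m; "width": finger opening in m; "gripper_force": force on a finger pad.
Only numpy, scipy, OpenCV 4.12 (cv2) and the standard library are available. Lean on these libraries where they do the work, as an engineer would, in place of code of your own. Each camera call takes 0.05 s, during which the arm holds its last target. There are 200 camera calls.

TASK

Take the square-bodied jar out of the parts crate and seat it fully home, upright and with its cap still on, in the square pocket of the wooden jig, which keeps it from turning. Unscrew its tight cap (anticlockwise seen from above) until it comes free and finish while holding the cap in the gripper, level and just above the mouth of the jar, a finger's breadth or so clear of it, with the jar still seated in the jig. Leave the other things in the crate where they are.

Things in the scene. Friction and masses are not known exactly. Their poses are not given: they have to be found in the camera images.
- jar: White plastic jar of wood wax with a SQUARE body, 66 x 66 mm, 58 mm high, the only square one; 0.25 to 0.5 kg, upright at any yaw. Origin at the centre of its underside, z up, x and y square to its sides. A round collar 52 mm across reaches 64 mm, then comes the neck under the cap. It may be carried by the closed cap.
- cap: Round knurled steel cap of the square jar, 54 mm across, 22 mm high. Origin at the centre of its open lower rim, z up. Closed, the rim is 72 mm above the jar's underside (14 mm over the square shoulder, room for fingertips). A tight quarter-turn closure: 0.2 to 0.3 N m to turn; cannot be pulled off; a stop clockwise.
- jar_mouth (a point): Centre of the jar's mouth: top of its sprung grey seal with the cap off, 94.5 mm above the jar's underside. Turned anticlockwise from above the cap hardly rises; its two inner lugs come free after 58 degrees, and it lifts straight off at any turn of 65 to 120 degrees (a stop follows near 138).
- brace: Wooden jig screwed to the bench: plywood foot 150 x 150 x 8 mm with four battens round a square pocket. Origin at the centre of its underside on the bench, z up, x and y square to the pocket's sides. The pocket is 72 x 72 mm inside (3 mm play each side of the jar) and flares to 88 x 88 mm over its top 12 mm; rim 36 mm above the bench.
- brace_floor (a point): Centre of the pocket's floor, 8 mm above the bench; the jar's underside rests here when fully home. Any of the four quarter turns of the jar fits.
- crate: Shallow wooden crate 190 (x) x 350 (y) x 50 mm high, walls and floor 8 mm, fixed, on one side of the bench, the jig on the other (either way round). Origin at the centre of its underside. Square jar, round jar and tin stand in its three places 105 mm apart along y, in any order; two low offcuts lie by its -x wall.
- round_jar: Bystander: white ROUND jar with a steel cap, 62 mm across, 90 mm high, in the crate. Origin at the centre of its underside.
- tin: Bystander: plain steel tin, 64 mm across, 50 mm high, in the crate. Origin at the centre of its underside.
- offcut: Bystander: dark wood offcut 26 x 90 x 20 mm lying in the crate. Origin at the centre of its underside.
- short_block: Bystander: wood block 24 x 60 x 26 mm lying in the crate. Origin at the centre of its underside.

How it is judged:
By the outcome, as a careful person would: the job done as asked, in the order asked, and still so for the second after the job is handed in, while the arm keeps its last pose, push and grip.
It also fails if it takes over 42 s, if anything falls off the work surface, if the arm or the gripper's body presses on something with over 40 N, if the wrist force passes 120 N, or if a joint passes its speed limit or range.

## Working session

There is one attempt and no reset: what is moved stays moved. The work goes in short steps, Python scripts to look and compute and a tool call to move; the robot and the scene stay as the last step left them, time stands still between calls to the robot, and variables do not carry over. Pictures are saved under pics/ and viewed, at most 10 in all, crops included, and the job is handed in when it is done.

Besides the shell and the picture viewer there is one more tool, called after ">>>" as name(argument=value, ...), one argument or row to a line, values as JSON. servo_tool: Moves the arm, as the interface text tells. Its arguments: {"type":"object","properties":{"series":{"type":"string"},"squeeze":{"type":"number"}},"required":["series"]}

```bash
mkdir -p pics; ls
python3 - <<'E'
from rig import manip, eyes
import cv2
for n in ("top","scene"):
    cv2.imwrite(f"pics/{n}0.png", eyes.get_image(n)[:,:,::-1]); print(n,eyes.camera_info(n))
print(manip.get_state())
E
```

```text
pics
top {'fx': 405.91463472577215, 'fy': 405.91463472577215, 'cx': 325.45500039008334, 'cy': 205.61981044537555, 'eye': array([ 0.46026103, -0.01055353,  0.94860508]), 'orientation': array([ 0.03911521, -0.69540178,  0.71734172, -0.01752793])}
scene {'fx': 392.9256887215221, 'fy': 392.9256887215221, 'cx': 323.1974823143905, 'cy': 203.57123315777912, 'eye': array([ 1.07135532, -0.35427215,  0.61894368]), 'orientation': array([-0.38214401,  0.79407039,  0.42886605, -0.19872613])}
{'clock': 0.1, 'qpos': array([-1.23700470e+00,  2.76526050e-01,  1.50597889e+00,  1.07657660e-05,
        1.36072250e+00, -1.20975594e-01]), 'qd': array([ 0.00159508, -0.00216754, -0.00298168,  0.00034444,  0.00086558,
       -0.000533  ]), 'effort': array([ 1.59475247e-03, -4.17701125e+01, -2.46404421e+01, -1.72944522e-05,
        5.80107022e-03, -2.52224758e-06]), 'position': array([ 0.25242856, -0.51611141,  0.23054049]), 'ee_rot': array([-8.13329446e-04,  9.74259468e-01,  2.25428082e-01, -8.15793334e-05]), 'contact_force': array([0.53389565, 0.23757276, 0.02112141]), 'moment': array([-0.01222827,  0.03255781, -0.0205048 ]), 'gripper_force': 0.0, 'width': 0.08546056408953416}
```

View pics/top0.png

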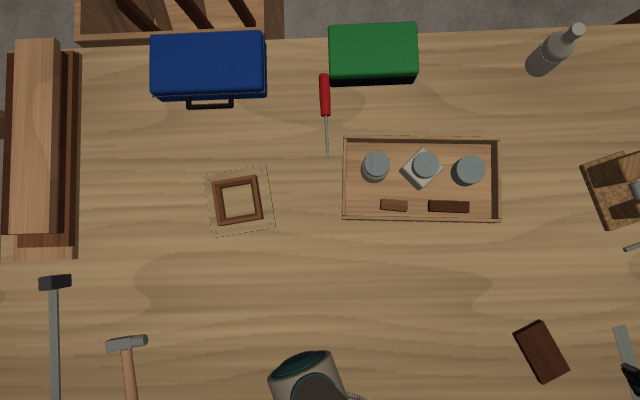

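View pics/scene0.png

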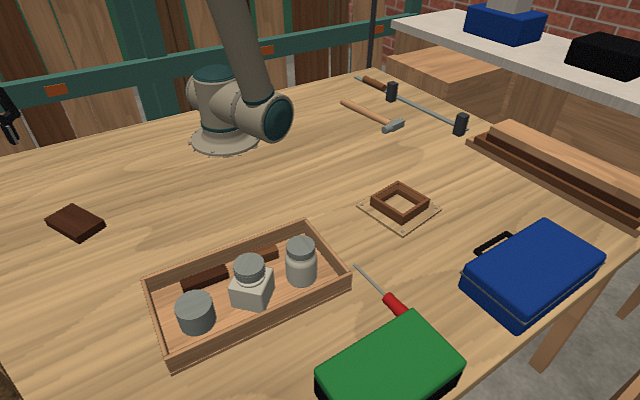

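The square jar is the middle item in the crate, with its cap near top-view pixel (425,165). The jig is at about (240,200) on the robot's left. I'll enlarge both.

```bash
python3 - <<'E'
import cv2, numpy as np
im=cv2.imread("pics/top0.png")
a=cv2.resize(im[140:200,393:453],(400,400),interpolation=cv2.INTER_CUBIC)
b=cv2.resize(im[160:240,200:280],(400,400),interpolation=cv2.INTER_CUBIC)
cv2.imwrite("pics/crop1.png",np.hstack([a,b]))
E
cat > h.py <<'E'
import numpy as np
from scipy.spatial.transform import Rotation as R
from rig import manip, eyes
def rot(q): return R.from_quat(np.r_[q[1:],q[0]])
def ray(ci,u,v,z):
    d=rot(ci["orientation"]).apply([(u-ci["cx"])/ci["fx"],(v-ci["cy"])/ci["fy"],1.])
    e=ci["eye"]; return e+d*(z-e[2])/d[2]
def proj(ci,P):
    p=rot(ci["orientation"]).inv().apply(np.atleast_2d(P)-ci["eye"])
    return np.c_[p[:,0]/p[:,2]*ci["fx"]+ci["cx"],p[:,1]/p[:,2]*ci["fy"]+ci["cy"]]
def move(s,pos,yaw=None,axis=None):
    "tool-frame shift from state s to TCP pos, tool down with tool y at world yaw (deg, mod 180)"
    r=rot(s["ee_rot"]); 
    d=r.inv().apply(np.array(pos)-s["position"])
    out=[d]
    if yaw is not None:
        y=r.as_matrix()[:,1]; cur=np.degrees(np.arctan2(y[1],y[0]))
        dy=(yaw-cur+90)%180-90
        c=np.radians(cur+dy); Y=np.array([np.cos(c),np.sin(c),0]); Z=np.array([0,0,-1.]); X=np.cross(Y,Z)
        out.append((r.inv()*R.from_matrix(np.c_[X,Y,Z])).as_rotvec(degrees=True))
    return out
E
```

```text
(no output)
```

View pics/crop1.png

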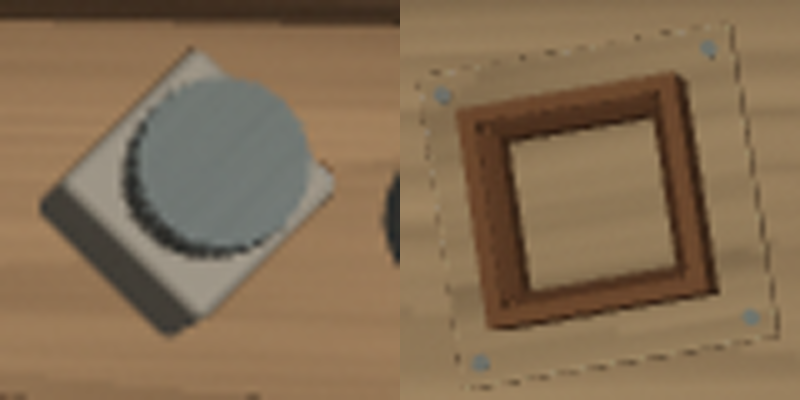

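The left crop shows the jar's shoulder corners at (193,48), (65,188), (207,322) and (333,182), with the cap top centred at about (218,166). The right crop shows the jig foot's corners at (18,72), (333,25), (378,337) and (62,388) in panel pixels. The outer rim's corners are at (58,112), (282,73), (318,293) and (92,327).

Run:
```python
from h import *
ci=eyes.camera_info("top")
def pts(l,u0,v0,s,z): return np.array([ray(ci,u0+(x+.5)*s-.5,v0+(y+.5)*s-.5,z) for x,y in l])
def rep(n,P):
    e=[np.degrees(np.arctan2(*(P[(i+1)%4]-P[i])[1::-1]))%90 for i in range(4)]
    print(n,P.mean(0).round(4),np.round(e,1),[round(np.linalg.norm(P[(i+1)%4]-P[i]),4) for i in range(4)])
rep("jar",pts([(193,48),(65,188),(207,322),(333,182)],393,140,.15,.066))
print("cap",pts([(218,166)],393,140,.15,.102))
rep("foot",pts([(18,72),(333,25),(378,337),(62,388)],200,160,.2,.008))
rep("rim",pts([(58,112),(282,73),(318,293),(92,327)],200,160,.2,.036))
rep("crate",np.array([ray(ci,u,v,.05) for u,v in [(343,137),(499,138),(500,220),(343,219)]]))
for u,v in [(377,160),(470,165)]: print(ray(ci,u,v,.09)[:2],ray(ci,u,v,.05)[:2])
s=manip.get_state(); print(rot(s["ee_rot"]).as_matrix().round(3)); print(eyes.camera_info("wrist"))
```

```text
jar [ 0.6086 -0.1989  0.066 ] [45.7 43.9 46.  43.2] [np.float64(0.0629), np.float64(0.0635), np.float64(0.0621), np.float64(0.0632)]
cap [[ 0.60829088 -0.19728018  0.102     ]]
foot [0.5548 0.2192 0.008 ] [6.5 7.1 7.4 7.6] [np.float64(0.1509), np.float64(0.1486), np.float64(0.1497), np.float64(0.1509)]
rim [0.5539 0.2169 0.036 ] [7.9 8.3 6.7 8.5] [np.float64(0.1043), np.float64(0.1021), np.float64(0.104), np.float64(0.0999)]
crate [ 0.5871 -0.1973  0.05  ] [87.5 87.  87.8 88.1] [np.float64(0.3462), np.float64(0.1822), np.float64(0.3429), np.float64(0.1845)]
[ 0.62367242 -0.09822348] [ 0.6312853  -0.10230778]
[ 0.60592411 -0.29375482] [ 0.61271015 -0.30694837]
[[ 0.898  0.439 -0.001]
 [ 0.439 -0.898  0.002]
 [ 0.    -0.002 -1.   ]]
{'fx': 295.28715680273444, 'fy': 295.28715680273444, 'cx': 319.25127102027807, 'cy': 198.9297053691456, 'eye': array([ 0.32490215, -0.47897461,  0.37315947]), 'orientation': array([ 0.13468916,  0.83765861, -0.52252557, -0.08458082])}
```

Run:
```python
from h import *
print(move(manip.get_state(),[.6085,-.198,.20],-30))
```

```text
[array([ 0.4596063 , -0.12932536,  0.03084572]), array([ -0.08664995,  -0.03907339, -33.94387912])]
```

>>> servo_tool(
  series="0.04 -0.011 0 0 0 -3.4 0; 0.085 -0.024 0 0 0 -6.8 0; 0.13 -0.037 0 0 0 -10.2 0; 0.175 -0.05 0 0 0 -13.6 0; 0.22 -0.062 0 0 0 -17 0",
)

```text
clock: 0.6
position: [0.4239, -0.3626, 0.231]
ee_rot: [-0.0, 0.93, 0.368, -0.0]
contact_force: [1.2, -0.2, 0.1]
width: 0.0854
gripper_force: 0.0
```

Run:
```python
from h import *
s=manip.get_state();print(s["clock"],s["position"],s["qd"].round(2));print(move(s,[.6085,-.198,.20],-30))
```

```text
0.6 [ 0.42387947 -0.36263912  0.23097473] [ 0.85  0.08 -0.11 -0.    0.02  0.25]
[array([0.24728817, 0.00629302, 0.03097044]), array([-3.55779830e-02, -5.17547079e-03, -1.68210942e+01])]
```

>>> servo_tool(
  series="0.048 0.001 0 0 0 -4 0; 0.096 0.002 0 0 0 -8 0; 0.144 0.004 0.005 0 0 -12 0; 0.192 0.005 0.015 0 0 -16.8 0; 0.235 0.006 0.025 0 0 -16.8 0",
)

```text
clock: 1.1
position: [0.6002, -0.2062, 0.2057]
ee_rot: [-0.0, 0.866, 0.5, 0.0]
contact_force: [0.1, -1.0, -0.2]
width: 0.0855
gripper_force: 0.0
```

>>> servo_tool(
  series="0.01 0.003 0.006 0 0 0 0; 0.01 0.003 0.006 0 0 0 0; 0.01 0.003 0.006 0 0 0 0",
)

```text
clock: 1.4
position: [0.6055, -0.2016, 0.2]
ee_rot: [-0.0, 0.867, 0.499, -0.001]
contact_force: [-0.4, -0.2, 0.3]
width: 0.0856
gripper_force: 0.0
```

Run:
```python
from h import *
import cv2
s=manip.get_state();print(s["clock"],s["position"]);ci=eyes.camera_info("wrist")
im=eyes.get_image("wrist")[:,:,::-1].copy();cv2.imwrite("pics/w1.png",im)
np.save("w1.npy",ci,allow_pickle=True);print(ci)
print(proj(ci,[.6085,-.198,.102]),proj(ci,[.6085,-.198,.066]))
```

```text
1.4 [ 0.60551834 -0.20164163  0.19995158]
{'fx': 295.28715680273444, 'fy': 295.28715680273444, 'cx': 319.25127102027807, 'cy': 198.9297053691456, 'eye': array([ 0.64606358, -0.12973511,  0.34247201]), 'orientation': array([ 0.1545785 ,  0.95319958, -0.25648415, -0.04161635])}
[[321.32644963 196.48468707]] [[321.08103275 185.06666731]]
```

View pics/w1.png

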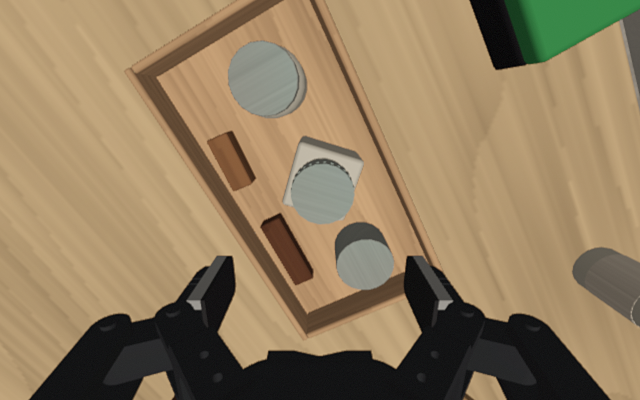

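The wrist view shows the cap's top disc centred at about (322.5,194), roughly where I predicted (321,196). Three shoulder corners are visible, at about (304,137), (362,160) and (284,202).

Run:
```python
from h import *
ci=np.load("w1.npy",allow_pickle=True).item()
c=ray(ci,322.5,194,.102);print(c)
P=[ray(ci,*p,.066) for p in [(304,145),(361,162),(285,200)]]
print(P, [np.degrees(np.arctan2(*(b-a)[1::-1]))%90 for a,b in [(P[0],P[1]),(P[0],P[2])]],(P[1]+P[2])/2)
print(move(manip.get_state(),[.608,-.198,.070],-30))
```

```text
[ 0.61048098 -0.19657186  0.102     ]
[array([ 0.61410145, -0.15653001,  0.066     ]), array([ 0.65255469, -0.19733922,  0.066     ]), array([ 0.57000514, -0.19337013,  0.066     ])] [np.float64(43.29746213662698), np.float64(39.876964151365314)] [ 0.61127992 -0.19535467  0.066     ]
[array([5.03439603e-03, 1.23276162e-04, 1.30473842e-01]), array([-0.01441521,  0.06298467, -0.20126975])]
```

Run:
```python
import cv2
im=cv2.imread("pics/w1.png")
cv2.imwrite("pics/crop2.png",cv2.resize(im[125:225,270:380],None,fx=6,fy=6,interpolation=cv2.INTER_CUBIC))
```

```text
(no output)
```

View pics/crop2.png

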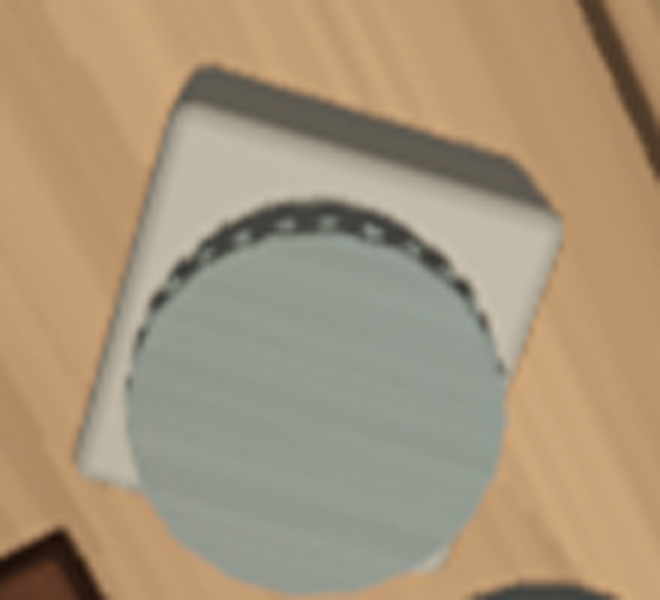

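In the enlarged crop the cap disc is centred at (317,413). The shoulder corners are at (180,100), (562,215), (440,572) and (75,478).

Run:
```python
from h import *
ci=np.load("w1.npy",allow_pickle=True).item()
f=lambda x,y,z: ray(ci,270+(x+.5)/6-.5,125+(y+.5)/6-.5,z)
print(f(317,413,.102))
P=np.array([f(*p,.066) for p in [(180,100),(562,215),(440,572),(75,478)]])
print([np.degrees(np.arctan2(*(P[(i+1)%4]-P[i])[1::-1]))%90 for i in range(4)],P.mean(0),[np.linalg.norm(P[(i+1)%4]-P[i]) for i in range(4)])
```

```text
[ 0.61067967 -0.19608412  0.102     ]
[np.float64(43.19038494460134), np.float64(43.64269969216144), np.float64(44.4459237720682), np.float64(43.08842329172023)] [ 0.61046805 -0.19625001  0.066     ] [np.float64(0.06246743850949528), np.float64(0.06327523546948764), np.float64(0.06309716040411442), np.float64(0.06465592165519526)]
```

>>> servo_tool(
  series="0.005 0.001 0.03 0 0 0 0; 0.006 0.001 0.065 0 0 0 0; 0.006 0.001 0.095 0 0 0 0; 0.006 0.001 0.105 0 0 0 0; 0.006 0.001 0.105 0 0 0 0",
)

```text
clock: 1.95
position: [0.6088, -0.1973, 0.0945]
ee_rot: [-0.001, 0.867, 0.498, -0.001]
contact_force: [-0.2, 0.3, -0.0]
width: 0.0856
gripper_force: 0.0
```

Run:
```python
from h import *
s=manip.get_state();print(s["position"],move(s,[.6098,-.1968,.0715],-30))
```

```text
[ 0.60879504 -0.19729112  0.09451633] [array([0.00094493, 0.00067852, 0.02301412]), array([-0.14383694,  0.03569259, -0.24573606])]
```

>>> servo_tool(
  series="0.001 0.0005 0.012 0 0 0 0; 0.001 0.0005 0.022 0 0 0 0; 0.001 0.0005 0.022 0 0 0 0.2; 0.001 0.0005 0.022 0 0 0 1; 0.001 0.0005 0.022 0 0 0 1",
  squeeze=70,
)

```text
clock: 2.45
position: [0.6116, -0.1958, 0.0743]
ee_rot: [0.0, 0.867, 0.499, 0.0]
contact_force: [-1.9, -0.3, 0.8]
width: 0.0525
gripper_force: 73.3
```

>>> servo_tool(
  series="0 0 0 0 0 0 1; 0 0 0 0 0 0 1; 0 0 0 0 0 0 1; 0 0 0 0 0 0 1",
)

```text
clock: 2.85
position: [0.6116, -0.1958, 0.0742]
ee_rot: [0.001, 0.867, 0.499, 0.0]
contact_force: [-1.4, 0.1, 5.3]
width: 0.0526
gripper_force: 73.8
```

>>> servo_tool(
  series="0 0 -0.01 0 0 0 1; 0 0 -0.03 0 0 0 1; 0 0 -0.06 0 0 0 1; 0 0 -0.09 0 0 0 1; 0 0 -0.12 0 0 0 1",
)

```text
clock: 3.35
position: [0.6105, -0.1954, 0.1933]
ee_rot: [-0.001, 0.867, 0.499, -0.001]
contact_force: [0.8, -1.0, -4.1]
width: 0.0524
gripper_force: 74.5
```

Run:
```python
from h import *
s=manip.get_state();print(s["position"],s["moment"],s["gripper_force"])
print(move(s,[.5545,.2185,.195],-30+7.4+90-44.1),s["qpos"])
```

```text
[ 0.61048487 -0.19538564  0.19328452] [ 0.04339951 -0.05266177  0.05977036] 74.4565118663013
[array([ 0.32977981, -0.25628603, -0.00114689]), array([ -0.14091796,  -0.05473577, -53.44841422])] [-4.18248484e-01  3.97577930e-01  1.41533653e+00  3.14283315e-05
  1.33122188e+00  1.07933630e-01]
```

>>> servo_tool(
  series="0.025 -0.019 0 0 0 -5 1; 0.06 -0.046 0 0 0 -10 1; 0.095 -0.074 0 0 0 -15 1; 0.13 -0.101 0 0 0 -21 1; 0.165 -0.128 0 0 0 -27 1",
)

```text
clock: 3.85
position: [0.5822, 0.0129, 0.1924]
ee_rot: [-0.001, 0.725, 0.689, -0.001]
contact_force: [0.6, 0.3, -4.4]
width: 0.0524
gripper_force: 74.6
```

Run:
```python
from h import *
s=manip.get_state();print(s["position"],s["gripper_force"])
print(move(s,[.5545,.2185,.195],-30+7.4+90-44.1))
```

```text
[0.58218749 0.01287558 0.19243912] 74.55582037568092
[array([ 0.20394253, -0.03815809, -0.00244119]), array([ -0.10623222,  -0.03804356, -26.22754046])]
```

>>> servo_tool(
  series="0.042 -0.008 0 0 0 -6 1; 0.085 -0.016 0 0 0 -12 1; 0.127 -0.024 0 0 0 -18 1; 0.165 -0.031 0 0 0 -23 1; 0.19 -0.036 0 0 0 -26 1",
)

```text
clock: 4.35
position: [0.5564, 0.2058, 0.1924]
ee_rot: [-0.001, 0.551, 0.834, -0.0]
contact_force: [-0.9, -0.8, -4.5]
width: 0.0529
gripper_force: 74.5
```

>>> servo_tool(
  series="0.009 0 0 0 0 0 1; 0.013 0 0 0 0 0 1; 0.013 0 0 0 0 0 1; 0.013 0 0 0 0 0 1",
)

```text
clock: 4.75
position: [0.5529, 0.2136, 0.1931]
ee_rot: [0.0, 0.554, 0.833, -0.001]
contact_force: [0.3, -0.3, -4.5]
width: 0.0528
gripper_force: 74.5
```

Run:
```python
from h import *
import cv2
s=manip.get_state();print(s["position"],s["gripper_force"])
print(move(s,[.5545,.2185,.195],-30+7.4+90-44.1))
ci=eyes.camera_info("wrist");np.save("w2.npy",ci)
w=eyes.get_image("wrist")[:,:,::-1];t=eyes.get_image("top")[:,:,::-1]
cv2.imwrite("pics/w2.png",w);cv2.imwrite("pics/t2.png",t)
a=cv2.resize(t[140:260,180:300],(400,400),interpolation=cv2.INTER_CUBIC)
cv2.imwrite("pics/c3.png",np.vstack([np.hstack([a,cv2.resize(eyes.get_image("scene")[120:270,310:460,::-1],(400,400),interpolation=cv2.INTER_CUBIC)])]))
cv2.imwrite("pics/w2v.png",w)
```

```text
[0.55293271 0.21364404 0.19305748] 74.52718885615468
[array([ 0.00386845,  0.00332417, -0.0019481 ]), array([-0.03916274,  0.0489785 , -0.51625091])]
```

View pics/w2v.png

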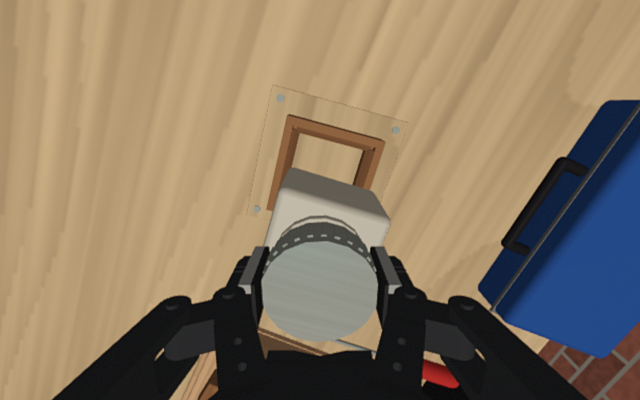

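View pics/c3.png

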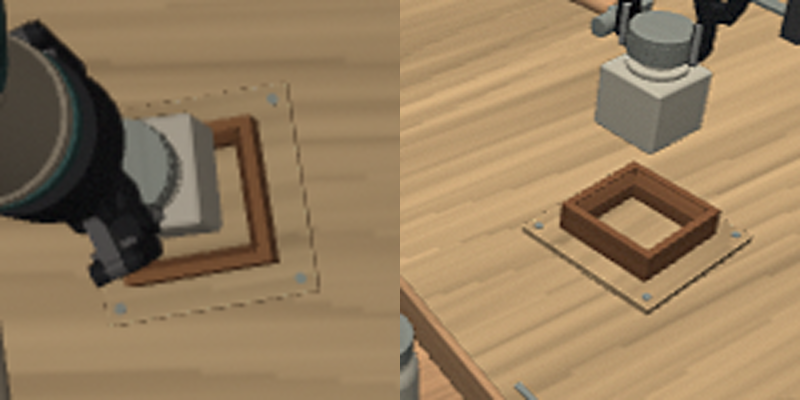

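The jar hangs level by its cap above the jig, its sides visibly parallel to the pocket. In the wrist view the jig's screws are at (280,98), (395,130) and (257,210), and the cap disc is centred at about (320,296).

Run:
```python
from h import *
ci=np.load("w2.npy",allow_pickle=True).item()
print("cap",ray(ci,320,296,.2208))
A,B,C=[ray(ci,*p,.008) for p in [(280,98),(395,130),(257,210)]]
print("jig",(B+C)/2,[np.degrees(np.arctan2(*v[1::-1]))%90 for v in (B-A,C-A)],np.linalg.norm(B-A),np.linalg.norm(C-A))
F=[ray(ci,*p,.066-.0742+.193) for p in [(283,193),(389,222)]]; print("jar edge",np.degrees(np.arctan2(*(F[1]-F[0])[1::-1]))%90)
A,B,C=[ray(ci,*p,.008) for p in [(275,85),(408,122),(250,214)]]
print("foot",(B+C)/2,[np.degrees(np.arctan2(*v[1::-1]))%90 for v in (B-A,C-A)],np.linalg.norm(B-A),np.linalg.norm(C-A))
```

```text
cap [0.55471203 0.21163659 0.2208    ]
jig [0.5550625  0.22111111 0.008     ] [np.float64(7.894995800531547), np.float64(8.279817062682284)] 0.12771400454314738 0.1296705386131676
jar edge 6.638435254000536
foot [0.55655446 0.22355043 0.008     ] [np.float64(8.06710359201178), np.float64(8.503044086389693)] 0.14617590968793837 0.14793677303928288
```

>>> servo_tool(
  series="0.003 0.002 0.02 0 0 -0.8 1; 0.006 0.004 0.045 0 0 -0.8 1; 0.006 0.004 0.07 0 0 -0.8 1; 0.006 0.004 0.08 0 0 -0.8 1; 0.006 0.004 0.08 0 0 -0.8 1",
)

```text
clock: 5.4
position: [0.5532, 0.2211, 0.1117]
ee_rot: [-0.001, 0.547, 0.837, -0.001]
contact_force: [-0.4, -0.3, -5.0]
width: 0.0527
gripper_force: 74.8
```

Run:
```python
from h import *
import cv2
s=manip.get_state();print(s["position"],s["contact_force"])
print(move(s,[.5545,.2205,.0742],-30+7.7+90-44.1))
w=eyes.get_image("wrist")[:,:,::-1];t=eyes.get_image("top")[:,:,::-1];c=eyes.get_image("scene")[:,:,::-1]
k=dict(interpolation=cv2.INTER_CUBIC)
cv2.imwrite("pics/c4.png",np.hstack([cv2.resize(w[60:260,220:420],(400,400),**k),cv2.resize(c[140:250,340:450],(400,400),**k)]))
```

```text
[0.55318746 0.22109124 0.1117486 ] [-0.36010941 -0.25289761 -4.95846846]
[array([-0.00108046,  0.00110881,  0.03754427]), array([-0.21814148, -0.01985766,  0.01049971])]
```

View pics/c4.png

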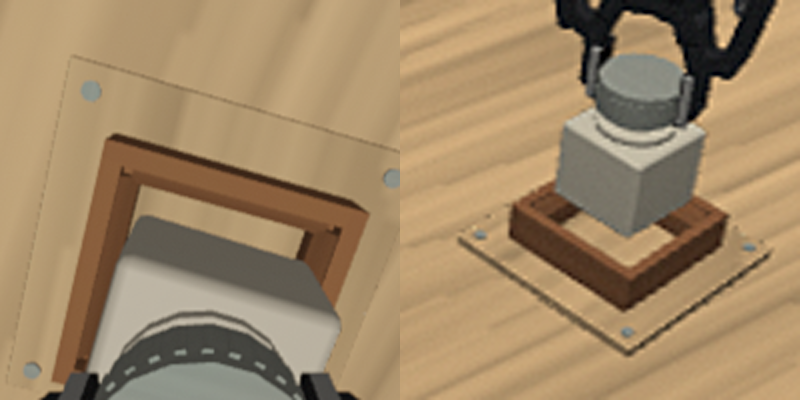

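The jar's base hovers just above the pocket. In the left panel its far edge runs from (140,215) to (310,265), inside the flare edge from (120,170) to (338,230) and parallel to it. I'll lower it step by step and watch the force.

>>> servo_tool(
  series="0 0.001 0.008 0 0 0 1; 0 0.001 0.016 0 0 0 1; 0 0.001 0.022 0 0 0 1; 0 0.001 0.027 0 0 0 1; 0 0.001 0.027 0 0 0 1",
)

```text
clock: 6.05
position: [0.5543, 0.2222, 0.0851]
ee_rot: [-0.001, 0.547, 0.837, -0.001]
contact_force: [-0.4, -0.3, -5.2]
width: 0.0524
gripper_force: 74.9
```

>>> servo_tool(
  series="0 0 0.004 0 0 0 1; 0 0 0.007 0 0 0 1; 0 0 0.009 0 0 0 1; 0 0 0.011 0 0 0 1; 0 0 0.011 0 0 0 1",
)

```text
clock: 6.55
position: [0.5549, 0.2223, 0.075]
ee_rot: [-0.0, 0.547, 0.837, -0.0]
contact_force: [-0.6, 0.4, -3.7]
width: 0.0527
gripper_force: 74.8
```

>>> servo_tool(
  series="0 0 0.001 0 0 0 1; 0 0 0.002 0 0 0 1; 0 0 0.002 0 0 0 1",
)

```text
clock: 6.85
position: [0.5553, 0.2223, 0.0742]
ee_rot: [0.0, 0.547, 0.837, 0.0]
contact_force: [-1.6, -1.1, 2.5]
width: 0.0527
gripper_force: 75.6
```

>>> servo_tool(
  series="0 0 0 0 0 -6 1; 0 0 0 0 0 -12 1; 0 0 0 0 0 -18 1; 0 0 0 0 0 -24 1; 0 0 0 0 0 -30 1",
)

```text
clock: 7.35
position: [0.5552, 0.2223, 0.0742]
ee_rot: [0.0, 0.31, 0.951, 0.0]
contact_force: [-2.1, -1.4, 2.3]
width: 0.0523
gripper_force: 75.7
```

```bash
python3 -c "
from h import *
s=manip.get_state();print(s['position'],s['moment'],s['qpos'],move(s,[.5553,.2223,.0742],22.8+30.5))"
```

```text
[0.55520532 0.22231447 0.07423855] [-0.14272164  0.30589279 -0.09941456] [ 2.64601984e-01  4.33602259e-01  1.68077279e+00 -7.36067070e-05
  1.02640977e+00 -6.75531025e-01] [array([-8.49850929e-05,  4.41191150e-05,  3.86258952e-05]), array([0.03402034, 0.03159174, 0.56783622])]
```

>>> servo_tool(
  series="0 0 0 0 0 -6 1; 0 0 0 0 0 -12 1; 0 0 0 0 0 -18 1; 0 0 0 0 0 -24 1; 0 0 0 0 0 -30 1",
)

```text
clock: 7.85
position: [0.5543, 0.2217, 0.0745]
ee_rot: [-0.0, 0.053, 0.999, -0.001]
contact_force: [-3.6, -3.3, 7.2]
width: 0.0527
gripper_force: 76.0
```

```bash
python3 -c "
from h import *
s=manip.get_state();print(s['position'],s['moment'],s['contact_force'])"
```

```text
[0.55433368 0.22165042 0.07450966] [-0.41816178  0.64066842 -0.14344763] [-3.63853857 -3.33189362  7.23549018]
```

>>> servo_tool(
  series="0 0 0 0 0 -6 1; 0 0 0 0 0 -12 1; 0 0 0 0 0 -18 1; 0 0 0 0 0 -24 1; 0 0 0 0 0 -30 1",
)

```text
clock: 8.35
position: [0.5539, 0.2206, 0.0752]
ee_rot: [-0.001, -0.207, 0.978, -0.001]
contact_force: [-6.1, -5.9, 11.5]
width: 0.0526
gripper_force: 76.5
```

Run:
```python
from h import *
import cv2
s=manip.get_state();print(s['position'],s['moment'],s['contact_force'])
w=eyes.get_image("wrist")[:,:,::-1];c=eyes.get_image("scene")[:,:,::-1]
k=dict(interpolation=cv2.INTER_CUBIC)
cv2.imwrite("pics/c5.png",np.hstack([cv2.resize(w[60:360,170:470],(400,400),**k),cv2.resize(c[140:250,340:450],(400,400),**k)]))
```

```text
[0.55388291 0.22062803 0.07517741] [-0.96760684  0.83776533 -0.19511302] [-6.09786115 -5.85178918 11.54891334]
```

View pics/c5.png

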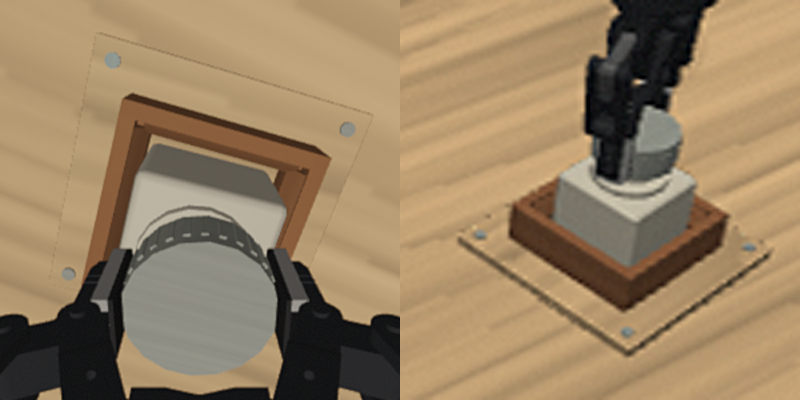

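The jar sits square in the pocket with its base well below the rim. The gripper has turned a full quarter turn and still holds the cap. Next is a gentle lift.

>>> servo_tool(
  series="0 0 -0.001 0 0 0 1; 0 0 -0.002 0 0 0 1; 0 0 -0.004 0 0 0 1; 0 0 -0.004 0 0 0 1",
)

```text
clock: 8.85
position: [0.5547, 0.2216, 0.0781]
ee_rot: [-0.0, -0.205, 0.979, -0.001]
contact_force: [-3.9, -4.9, 7.9]
width: 0.0526
gripper_force: 76.0
```

>>> servo_tool(
  series="0 0 -0.003 0 0 0 1; 0 0 -0.006 0 0 0 1; 0 0 -0.01 0 0 0 1; 0 0 -0.014 0 0 0 1; 0 0 -0.014 0 0 0 1",
)

```text
clock: 9.35
position: [0.5563, 0.2231, 0.0922]
ee_rot: [0.001, -0.205, 0.979, 0.0]
contact_force: [-0.2, -0.6, 0.2]
width: 0.0524
gripper_force: 75.4
```

>>> servo_tool(
  series="0 0 -0.005 0 0 0 1; 0 0 -0.01 0 0 0 1; 0 0 -0.015 0 0 0 1; 0 0 -0.02 0 0 0 1; 0 0 -0.02 0 0 0 1",
)

```text
clock: 9.85
position: [0.5557, 0.2226, 0.1123]
ee_rot: [0.001, -0.205, 0.979, 0.0]
contact_force: [0.4, 0.5, -0.7]
width: 0.0526
gripper_force: 75.4
```

>>> servo_tool(
  series="0 0 0 0 0 0 1; 0 0 0 0 0 0 1; 0 0 0 0 0 0 1",
)

```text
clock: 10.15
position: [0.5549, 0.2223, 0.111]
ee_rot: [-0.0, -0.205, 0.979, -0.0]
contact_force: [-0.6, -0.1, -0.9]
width: 0.0523
gripper_force: 75.4
```

Run:
```python
from h import *
import cv2
s=manip.get_state();print(s['position'],s['contact_force'],rot(s['ee_rot']).as_matrix()[:,2])
w=eyes.get_image("wrist")[:,:,::-1];c=eyes.get_image("scene")[:,:,::-1]
k=dict(interpolation=cv2.INTER_CUBIC)
cv2.imwrite("pics/c6.png",np.hstack([cv2.resize(w[60:360,170:470],(400,400),**k),cv2.resize(c[140:250,340:450],(400,400),**k)]))
```

```text
[0.55485765 0.22229757 0.11099222] [-0.61212739 -0.07252915 -0.90915023] [-5.70197969e-04 -2.11277947e-04 -9.99999815e-01]
```

View pics/c6.png

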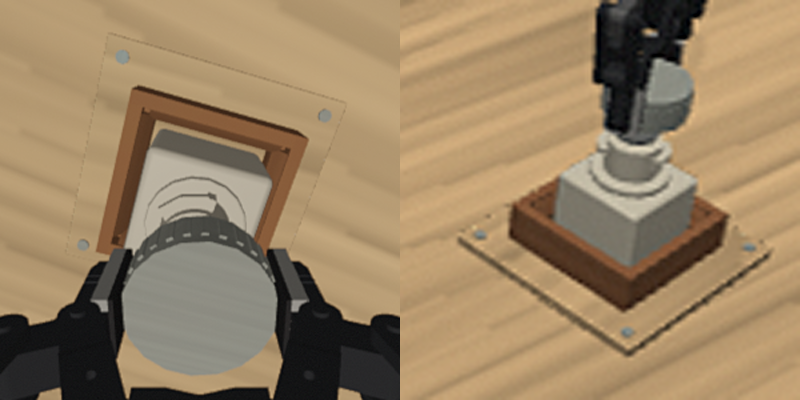

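The cap is off and held level above the exposed neck, with about 14 mm of clearance. The jar is still seated square in the jig.

```bash
python3 -c "
from rig import manip
print(manip.sign_off())"
```

```text
the job is handed in; nothing more can be done
None
```

The job is handed in: the square jar is seated in the jig, and the gripper holds its unscrewed cap level about 14 mm above the mouth; it took about 10 s of the 42 s allowed.

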